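# Level the rest plate with a wedge and lower the pen lift

### The job

The marking stand on the bench holds a wooden blank on a hinged rest plate whose free end hangs too low. Slide the pine wedge, thin end first, along the bench under the brass foot of the plate until the red pointer stands within the white band on the black scale, and let go of it there; only then press the red pen-lift lever gently all the way down to its stop, coming in at a slant past the tall head. Leave the blue tin, the jar and the cork block where they are.

Things in the scene. Friction and masses are not known exactly. Their poses are not given: they have to be found in the camera images.
- pen_stand: Fixed marking stand: grey base, column, tall blue head. Origin on the bench; x away from the robot, y along the rest plate from free end to hinge (about robot's left), z up. Base 12 mm high: x -60 to 75, y 25 to 125 mm, and a rail x 45 to 75, y -168 to 27 mm; none below the wedge's lane. Black scale post at x 53 to 59, y -165 to -139 mm, 50 mm high.
- lane (a point): Point on the bench straight below the middle of the brass foot (stand x -25, y -110 mm); axes as the stand's. The wedge slides on the bench along +y to here, coming from -y. The foot is a round bar 16 mm across, 18 mm long in x, under a steel tongue 18 mm wide and 8 mm thick (middle 28 mm up when level) that runs from y -11 to +35 mm, where the plate begins.
- hinge (a point): Hinge axis (along x) of the plywood rest plate, 92 x 135 x 8 mm, with the blank on it; 170 mm in +y from the foot, 28 mm up. The plate (0.6 kg) falls back unless held up. The foot's screw is set differently each time and not reported: 4.5 to 8 mm are free below the hanging foot, and 11 to 14.5 mm of wedge are needed, so watch the pointer while pushing.
- mark (a point): Middle of the white band, 4 mm high, on the front (-x) face of the black scale post, 28 mm above the bench; axes as the stand's. The pointer is right when its tip is within 2 mm of this height.
- pointer (a point): Tip of the red pointer of the rest plate, in front of the scale; 212 mm from the hinge axis, the foot being 170 mm from it. It hangs 8 mm below the mark at first and rises 1.25 mm for each mm that the foot rises.
- wedge_mid (a point): Centre of the loose pine wedge, 80 mm long, 30 mm wide, 9 mm above its flat underside. Its y axis points to the thick end (18 mm thick), -y to the thin end (4 mm): the sloping top gains 0.175 mm per mm. It weighs 20 to 45 g and lies flat on the bench; it can be grasped across its 30 mm width near the thick end.
- pivot (a point): Pivot of the pen-lift lever, inside the blue head, 105 mm up; axes as the stand's, the lever turns about y. The head, 50 mm wide in y, has its front face at x -45 mm, 292 mm high; its black motor cap, 56 mm wide, juts out to x -60 mm, 260 to 292 mm up. A gripper cannot get at the pad from straight above: come from -x, leaning back to the robot about 40 degrees.
- lever_pad (a point): Middle of the top face of the red pad (25 x 32 x 9 mm) on the end of the lever, 62.5 mm out from the pivot and 4.5 mm above the lever's middle line; it stands 14 to 18 mm in front of the head's face. The lever points to -x (to the robot).
- lift_lever (a joint): Pen-lift lever angle in rad: 0 fully raised (0.35 rad above level), 0.70 fully down at its slightly springy stop (0.35 rad below level). Starts at 0 to 0.18. It is stiff (about 3 to 5 N at the pad) and stays where it is left; the pen goes down with it.
- tin_mid (a point): Centre of the blue paint tin with a metal lid, 70 mm across, 72 mm high: a bystander.
- jar_mid (a point): Centre of the glass jar with a red cap, 62 mm across, 86 mm high: a bystander.
- cork_mid (a point): Centre of the brown cork sanding block, 64 x 112 x 27 mm: a bystander.
Things that resemble listed ones, but are neither listed nor needed, are in the scene too. Leave any pink or turquoise look-alike of the part that bears wedge_mid alone.

How it is judged:
On the way, in this order (a step that is already met when the one before it is completed fails the run):
1. the wedge lies under the foot, let go of, with the pointer in the white band and the lever still up (z of pointer in the frame of mark between -0.002 and 0.002 m and contact force between wedge and rest_plate above 0.3 N and contact force between each of the arm, the fingers and wedge below 0.1 N and value of joint lift_lever below 0.3 rad), for 0.3 s.
2. the lever is pressed down to its stop (value of joint lift_lever above 0.64 rad), for 0.2 s.
At the end, for the whole second after the job is handed in: The wedge rests under the brass foot and carries the rest plate, the pointer tip within 2 mm of the middle of the white band; the lever is down, 0.64 rad or more of its 0.70; the wedge is let go of and at rest (z of pointer in the frame of mark between -0.002 and 0.002 m and contact force between wedge and rest_plate above 0.3 N and value of joint lift_lever above 0.64 rad and linear speed of wedge below 0.01 m/s); the robot touches nothing.
It fails at once if the lever is pressed with more than 45 N (contact force between lift_lever and anything else above 45 N).
It fails at once if the lever is pressed down past half-way while the pointer is outside the white band by 2 mm or more (value of joint lift_lever above 0.35 rad and (z of pointer in the frame of mark below -0.004 m or z of pointer in the frame of mark above 0.004 m)).
It fails at once if the blue tin is moved more than 25 mm (distance of tin_mid from where it was at the start of the episode above 0.025 m).
It fails at once if the jar is moved more than 25 mm (distance of jar_mid from where it was at the start of the episode above 0.025 m).
It fails at once if the cork block is moved more than 25 mm (distance of cork_mid from where it was at the start of the episode above 0.025 m).
It also fails if it takes over 58 s, if anything falls off the work surface, if the arm or the gripper's body presses on something with over 40 N, if the wrist force passes 120 N, or if a joint passes its speed limit or range.

### The arm

A 6-joint arm with a two-finger parallel gripper is mounted at the origin on a cart in front of the work surface, level with it; the furniture and walls round the work are solid. World frame = base frame: x ahead of the robot, y to its left, z up, the work surface at z = 0. Lengths are in m, angles in rad, forces in N, time in s.
With the tool pointing down it reaches from about 0.35 to 0.85 m from the base axis. Payload 8.1 kg.
Tool frame: the origin (TCP) lies on the mounting face of the last link; the fingertips stand 186 mm ahead of it and the grasp point (between the pads) lies 167 mm ahead of it; y points along the fingers, x is the direction in which the jaws open and shut, and the axes are right-handed (so a half turn about y gives the same grasp; the last joint's range is limited). The gripper opens to 93 mm and grips with 3 to 60 N. Pads are 15 mm wide; open, the fingers measure 128 mm over their backs; the gripper's body (75 mm by 188 mm) begins 65 mm behind the grasp point.
Start: joints at [1.125, 0.13, 1.488, -0, 1.523, -0.085], TCP at [0.212, 0.561, 0.405] pointing down, gripper open.
Joint ranges: [-2.96, 2.96], [-0.89, 2.26], [0.02, 2.5], [-1.34, 4.48], [0, 2.73], [-2.66, 2.66]. Speed limits (rad/s): [2.39, 2.39, 2.79, 3.14, 3.14, 3.14].

### API

Orientations are given as a rotation vector (axis times angle).
In Python, from plant import robot, imaging gives the robot as it stands.
- The arm moves only by the shell command python3 -m inch 'ROWS' [OPENING] [FORCE]. ROWS is JSON, a list of rows, each an object of numbers: "x", "y", "z": the shift along the tool's x, y, z in mm; "twist": the turn about the tool's y in rad. In form: [{"x": .., "y": .., "z": .., "twist": ..}, ...]. A call has 1 to 12 rows; each row shifts and turns the commanded pose from where the row before left it, along the tool's axes as they then stand; what a row does not reach is not made up. A row lasts 1/10 s, in which the tool goes at most 50 mm and 8.59 degrees, less where a joint would pass 70% of its speed; a pose out of reach is approached as far as the arm can. A call with a gripper value outside its range is refused whole. OPENING is the gripper command: -1 is shut, 1 is fully open, values between are in proportion, set as the call begins (- or left out, the last holds). The fingers move at their own pace and stop on an object; FORCE is the grip in N (left out, the last holds). Time passes only in rows, so rows that do not move let the fingers close. It gives the time, the measured TCP pose, the force and the opening at its end, in the units of the state.
- robot.read_state(): the state, without advancing time (a new reading comes with each control period).
- imaging.read_camera(name): name is "scene" or "top" or "wrist"; returns a dict with "color" (384x512x3 uint8, red, green, blue), "depth" (384x512 float32, m along the optical axis (not along the pixel's ray), 0 where there is no reading), "fx", "fy", "cx", "cy" (pixels), "rvec" (rotation vector, rad) and "tvec" (3), from world to camera coordinates, as OpenCV has them; the wrist camera has in their place "tool_from_camera" (4x4, takes a point from camera to tool coordinates, whose origin is the TCP and whose axes are the tool frame's). Camera axes: x right, y down, z forward; pixel columns grow to the right and rows downward; lengths in m; the calibration is good to about 2 mm. A picture is of the moment at which its call begins: read the wrist's pose just before it.
- robot.close_job(): hands the job in, once; it reports no verdict.
The state is a dict: "t": time; "q": joint angles; "dq": joint speeds; "joint_torque": joint torques, N m; "tool_pos": TCP position; "orientation": TCP orientation; "force": force on the tool from outside, world axes, zero at the start; "wrist_torque": the same for the moment, N m; "opening": finger opening in m.
Only numpy, scipy, OpenCV 4.12 (cv2) and the standard library are available. Lean on these libraries where they do the work, as an engineer would, in place of code of your own. Each camera call takes 0.05 s, during which the arm holds its last target.

## Working session

There is one attempt and no reset: what is moved stays moved. The work goes in short steps, Python scripts to look and compute and a shell command to move; the robot and the scene stay as the last step left them, time stands still between calls to the robot, and variables do not carry over. Pictures are saved under pics/ and viewed, and the job is handed in when it is done.

```bash
ls; mkdir -p pics; cat > h.py <<'E'
import numpy as np, cv2, pickle, sys
from plant import robot, imaging
from scipy.spatial.transform import Rotation as R
def snap(names, tag):
    s=robot.read_state()
    for n in names:
        c=imaging.read_camera(n)
        cv2.imwrite(f'pics/{tag}_{n}.png', c['color'][:,:,::-1])
        pickle.dump((s,c),open(f'pics/{tag}_{n}.pkl','wb'))
    return s
def load(tag,n): return pickle.load(open(f'pics/{tag}_{n}.pkl','rb'))
def cam(tag,n):
    s,c=load(tag,n)
    K=np.array([[c['fx'],0,c['cx']],[0,c['fy'],c['cy']],[0,0,1]])
    if 'rvec' in c:
        Rm=cv2.Rodrigues(np.array(c['rvec'],float))[0]; t=np.array(c['tvec'],float).ravel()
    else:
        T=np.array(c['tool_from_camera'])
        W=np.eye(4);W[:3,:3]=R.from_rotvec(s['orientation']).as_matrix();W[:3,3]=s['tool_pos']
        M=np.linalg.inv(W@T);Rm=M[:3,:3];t=M[:3,3]
    return K,Rm,t,c
def depthpt(tag,n,u,v):
    K,Rm,t,c=cam(tag,n); d=np.median([x for x in c['depth'][v-1:v+2,u-1:u+2].ravel() if x>0] or [0])
    return Rm.T@(d*np.linalg.inv(K)@[u,v,1]-t)
def plane(tag,n,u,v,z):
    K,Rm,t,c=cam(tag,n); r=Rm.T@np.linalg.inv(K)@[u,v,1]; o=-Rm.T@t
    return o+r*(z-o[2])/r[2]
def tri(obs):
    A=np.zeros((3,3));b=np.zeros(3)
    for tag,n,u,v in obs:
        K,Rm,t,c=cam(tag,n); r=Rm.T@np.linalg.inv(K)@[u,v,1]; r/=np.linalg.norm(r); o=-Rm.T@t
        P=np.eye(3)-np.outer(r,r);A+=P;b+=P@o
    return np.linalg.solve(A,b)
def proj(tag,n,p):
    K,Rm,t,c=cam(tag,n); q=K@(Rm@np.array(p)+t); return q[:2]/q[2]
def crop(tag,n,u0,v0,u1,v1,k,out):
    im=cv2.imread(f'pics/{tag}_{n}.png')[v0:v1,u0:u1]
    cv2.imwrite(f'pics/{out}.png',cv2.resize(im,None,fx=k,fy=k,interpolation=cv2.INTER_CUBIC))
E
python3 - <<'E'
from h import *
s=snap(['scene','top','wrist'],'a')
print(s)
E
```

```text
pics
{'t': 0.0, 'q': array([ 1.12456701e+00,  1.31165404e-01,  1.48928132e+00,  1.13598486e-05,
        1.52298123e+00, -8.53777645e-02]), 'dq': array([-1.13599192e-03,  1.56201674e-04,  2.58977673e-05, -5.53013331e-04,
       -1.03050554e-03,  9.23101397e-05]), 'joint_torque': array([-1.57459912e-03, -5.59832847e+01, -4.91763747e+01,  7.68379122e-02,
        3.53892089e-02, -2.28746203e-04]), 'tool_pos': array([0.21170916, 0.5611663 , 0.40368347]), 'orientation': array([-1.35950338, -0.9382083 ,  0.94084931]), 'force': array([-0.47874443, -0.65115081,  0.44345073]), 'wrist_torque': array([-0.04312578, -0.01059691,  0.0011508 ]), 'opening': 0.09322125222331462}
```

```bash
python3 - <<'E'
from h import *
s,c=load('a','wrist'); print(R.from_rotvec(s['orientation']).as_matrix().round(3)); print(np.array(c['tool_from_camera']).round(3))
E
```

```text
[[ 0.353 -0.001 -0.936]
 [ 0.936 -0.002  0.353]
 [-0.002 -1.     0.   ]]
[[ 1.    -0.001  0.     0.   ]
 [-0.    -0.244  0.97   0.02 ]
 [-0.001 -0.97  -0.244  0.067]
 [ 0.     0.     0.     1.   ]]
```

View pics/a_scene.png

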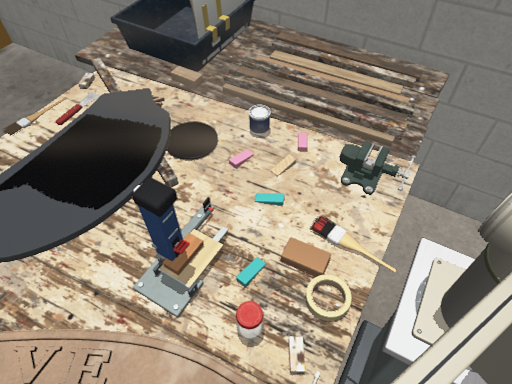

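View pics/a_top.png

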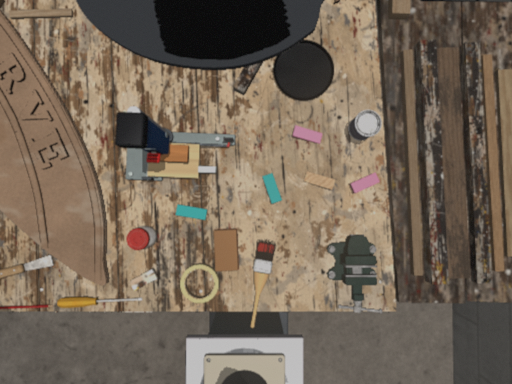

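View pics/a_wrist.png

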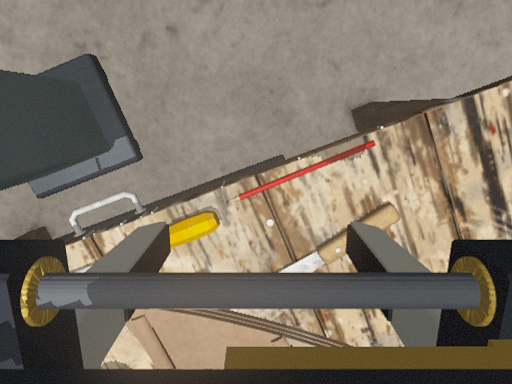

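```bash
python3 - <<'E'
from h import *
crop('a','top',270,110,390,210,6,'c1'); crop('a','top',105,95,255,205,5,'c2');crop('a','scene',120,170,290,320,5,'c3');crop('a','scene',220,120,320,220,6,'c4')
for n,u,v in [('top',320,181),('top',200,169),('top',208,169),('top',152,156),('top',232,142),('top',366,122),('top',140,238),('top',227,250),('scene',284,165),('scene',180,246),('top',130,130),('scene',155,193)]: print(n,u,v,depthpt('a',n,u,v).round(4))
E
```

```text
top 320 181 [ 0.5771 -0.2029  0.0133]
top 200 169 [0.6073 0.121  0.0275]
top 208 169 [0.6074 0.0997 0.0268]
top 152 156 [0.6291 0.2215 0.1248]
top 232 142 [0.6824 0.0367 0.0145]
top 366 122 [ 0.7265 -0.3118  0.0694]
top 140 238 [0.4291 0.2596 0.0868]
top 227 250 [0.392  0.0475 0.0284]
scene 284 165 [ 0.5726 -0.1997  0.0121]
scene 180 246 [0.6244 0.2214 0.1241]
top 130 130 [0.6579 0.2166 0.2924]
scene 155 193 [0.6528 0.2187 0.2912]
```

View pics/c1.png

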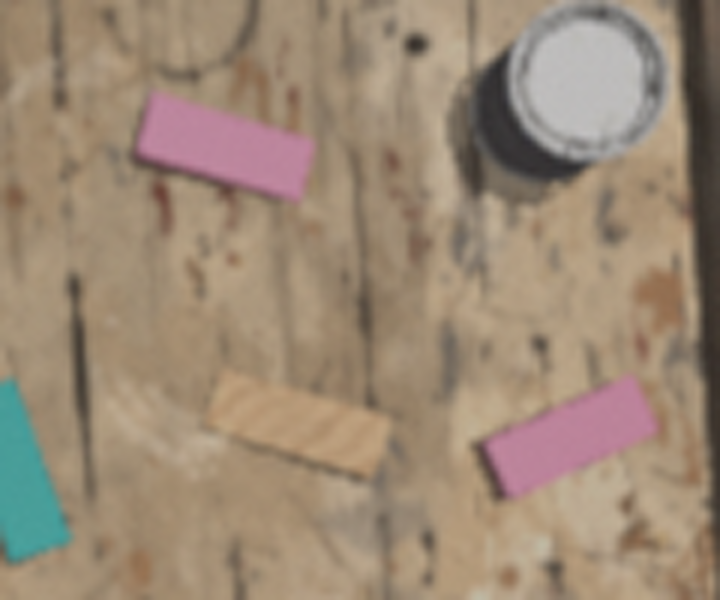

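View pics/c2.png

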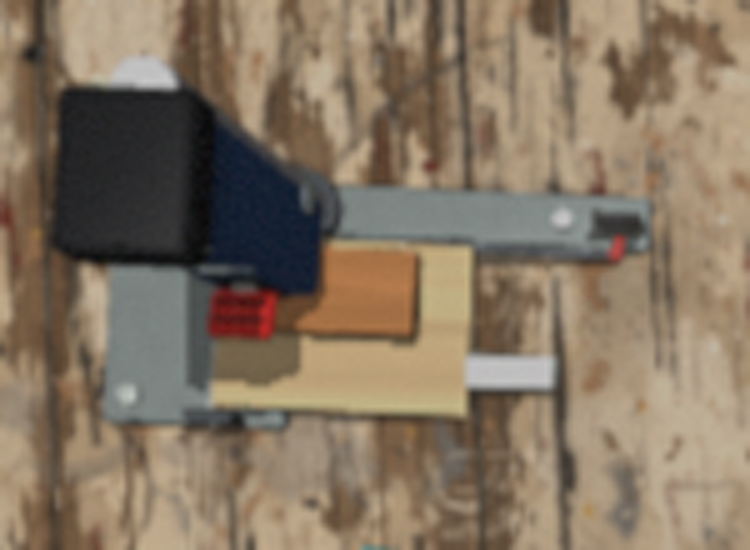

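View pics/c3.png

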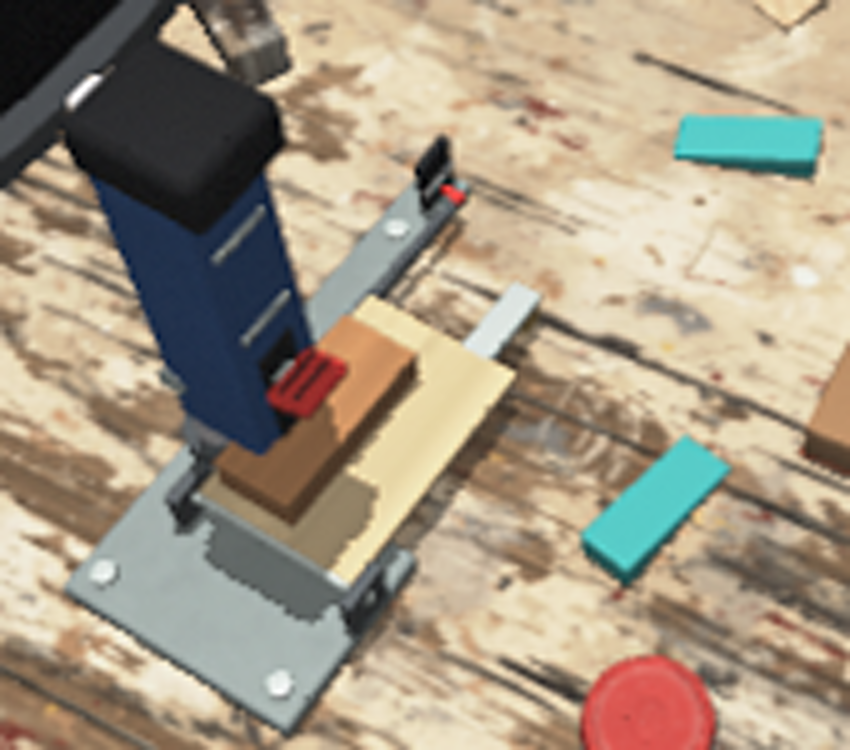

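View pics/c4.png

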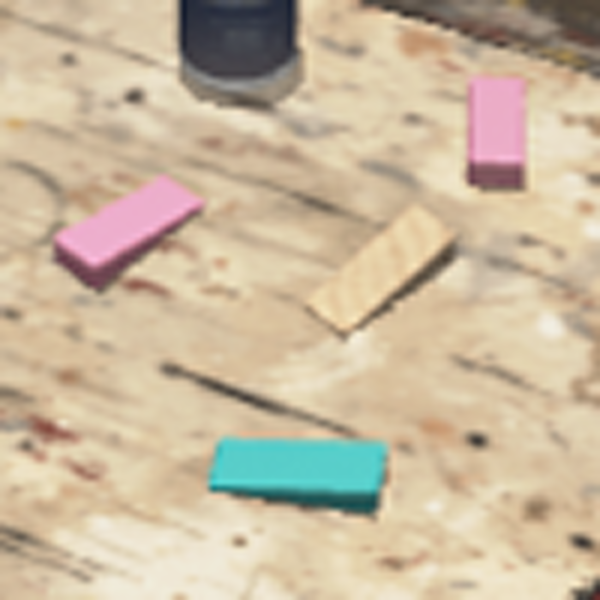

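```bash
python3 - <<'E'
from h import *
K,Rm,t,c=cam('a','top'); print('topcam',(-Rm.T@t).round(3), K[0,0]); K,Rm,t,_=cam('a','scene'); print('scenecam',(-Rm.T@t).round(3),K[0,0])
def P(x,y,z): 
    p=plane('a','top',105+x/5,95+y/5,z); return p.round(4)
a=P(467,412,.030);b=P(212,405,.032);print('plate front',a,b, np.degrees(np.arctan2(*(b-a)[:2])))
a=P(473,247,.030);b=P(467,412,.030);print('plate end',a,b)
print('tongue end',P(556,357,.026),P(556,388,.026))
a=P(650,203,.012);b=P(345,187,.012);print('rail back',a,b,np.degrees(np.arctan2(*(b-a)[:2])))
print('base corner',P(105,420,.012),P(185,423,.012))
print('post',P(590,210,.05),P(642,212,.05)); print('pointer tip',P(618,238,.02),depthpt('a','top',228,143))
# cap top points
d=c['depth']
us,vs=np.meshgrid(np.arange(512),np.arange(384)); 
K,Rm,t,c=cam('a','top')
X=(np.stack([us,vs,np.ones_like(us)],-1)@np.linalg.inv(K).T)*d[...,None]; X=(X-t)@Rm
m=(X[...,2]>.28)&(d>0)&(us<170)&(us>100)&(vs>95)&(vs<160)
p=X[m];print('cap',p.min(0),p.max(0),len(p)); r=cv2.minAreaRect(p[:,:2].astype(np.float32)*1000);print(r)
# wedge
m=(X[...,2]>.003)&(us>300)&(us<337)&(vs>170)&(vs<192)&(d>0)
p=X[m]; 
r=cv2.minAreaRect(p[:,:2].astype(np.float32)*1000);print('wedge',r,len(p)); A=np.c_[p[:,:2],np.ones(len(p))];g=np.linalg.lstsq(A,p[:,2],rcond=None)[0];print('slope',g, np.degrees(np.arctan2(g[1],g[0])))
col=c['color']; print(col[181,320])
hs=cv2.cvtColor(col,cv2.COLOR_RGB2HSV); 
m=((hs[...,0]<6)|(hs[...,0]>174))&(hs[...,1]>150)&(us>140)&(us<170)&(vs>145)&(vs<165)
p=X[m];print('pad',p.mean(0),p.min(0),p.max(0),len(p));print(cv2.minAreaRect(p[:,:2].astype(np.float32)*1000)); A=np.c_[p[:,:2],np.ones(len(p))];print(np.linalg.lstsq(A,p[:,2],rcond=None)[0])
E
```

```text
topcam [ 0.519 -0.025  0.984] 358.06421200351633
scenecam [0.265 0.522 0.865] 387.3908343433911
plate front [0.5846 0.1247 0.03  ] [0.5877 0.2596 0.032 ] 1.3164244706899022
plate end [0.6729 0.1222 0.03  ] [0.5846 0.1247 0.03  ]
tongue end [0.6146 0.0779 0.026 ] [0.5979 0.0778 0.026 ]
rail back [0.7004 0.0287 0.012 ] [0.7084 0.1948 0.012 ] 2.7574491107671513
base corner [0.5808 0.3233 0.012 ] [0.5793 0.28   0.012 ]
post [0.6895 0.0581 0.05  ] [0.6885 0.0308 0.05  ]
pointer tip [0.6798 0.0455 0.02  ] [0.67855956 0.04704121 0.02091413]
cap [0.62687517 0.18976029 0.280046  ] [0.69602969 0.24691454 0.29667239] 1027
((661.18994140625, 218.5014190673828), (56.27621078491211, 67.95711517333984), 87.78067016601562)
wedge ((577.737060546875, -200.5712127685547), (55.07267379760742, 96.58517456054688), 0.23996707797050476) 390
slope [-0.02979868 -0.11951746  0.00403435] -103.99983357690746
[184 156 124]
pad [0.626056   0.21895496 0.12107368] [0.61470558 0.20485006 0.03074645] [0.64374918 0.24292107 0.12956139] 114
((629.9099731445312, 223.2493438720703), (38.170982360839844, 27.88572883605957), 84.12078094482422)
[-0.64565895 -0.68229244  0.67468366]
```

```bash
cat >> h.py <<'E'
def plan(target, yaw=None, n=None):
    """world target tcp, tool x yaw deg; prints rows for equal steps"""
    s=robot.read_state(); M=R.from_rotvec(s['orientation']).as_matrix(); p=np.array(s['tool_pos'])
    y0=np.degrees(np.arctan2(M[1,0],M[0,0])); tw=0 if yaw is None else -np.radians(yaw-y0)
    D=np.array(target)-p
    if n is None: n=int(np.ceil(max(np.linalg.norm(D)/.047,abs(tw)/.145,1)))
    print('pos',p.round(4),'yaw',round(y0,2),'tilt y-axis',M[:,1].round(3),'F',np.array(s['force']).round(1),'open',round(s['opening'],4),'t',round(s['t'],2),'n',n)
    for i in range(n):
        Mi=M@R.from_rotvec([0,tw*i/n,0]).as_matrix()
        d=Mi.T@(D/n)*1000
        print('{"x":%.1f,"y":%.1f,"z":%.1f,"twist":%.3f},'%(d[0],d[1],d[2],tw/n),end='')
    print()
E
python3 - <<'E'
from h import *
def P(x,y,z): return plane('a','top',270+x/6,110+y/6,z)
c=[P(228,372,.004),P(392,422,.018),P(372,478,.018),P(207,425,.004)]
for q in c: print(q.round(4))
thin=(c[0]+c[3])/2; thick=(c[1]+c[2])/2; d=thick-thin
print(thin,thick,np.linalg.norm(d[:2]),np.degrees(np.arctan2(d[1],d[0])),(thin+thick)/2)
m=(thin+thick)/2
plan([m[0],m[1]-.04,.36],-15)
E
```

```text
[ 0.6023 -0.1717  0.004 ]
[ 0.5788 -0.2437  0.018 ]
[ 0.5535 -0.2345  0.018 ]
[ 0.578  -0.1621  0.004 ]
[ 0.59017302 -0.16687878  0.004     ] [ 0.56615476 -0.23911005  0.018     ] 0.07611985611576283 -108.39293908213006 [ 0.57816389 -0.20299441  0.011     ]
pos [0.2117 0.5612 0.4039] yaw 69.33 tilt y-axis [-0.001 -0.001 -1.   ] F [-0.3 -0.1  0.5] open 0.0933 t 0.15 n 19
{"x":-32.8,"y":2.4,"z":-33.0,"twist":0.077},{"x":-30.1,"y":2.4,"z":-35.4,"twist":0.077},{"x":-27.3,"y":2.4,"z":-37.7,"twist":0.077},{"x":-24.3,"y":2.4,"z":-39.7,"twist":0.077},{"x":-21.2,"y":2.4,"z":-41.4,"twist":0.077},{"x":-17.9,"y":2.4,"z":-42.9,"twist":0.077},{"x":-14.5,"y":2.4,"z":-44.2,"twist":0.077},{"x":-11.1,"y":2.4,"z":-45.2,"twist":0.077},{"x":-7.5,"y":2.4,"z":-45.9,"twist":0.077},{"x":-4.0,"y":2.4,"z":-46.3,"twist":0.077},{"x":-0.4,"y":2.4,"z":-46.5,"twist":0.077},{"x":3.2,"y":2.4,"z":-46.4,"twist":0.077},{"x":6.8,"y":2.4,"z":-46.0,"twist":0.077},{"x":10.4,"y":2.4,"z":-45.3,"twist":0.077},{"x":13.8,"y":2.4,"z":-44.4,"twist":0.077},{"x":17.2,"y":2.4,"z":-43.2,"twist":0.077},{"x":20.5,"y":2.4,"z":-41.7,"twist":0.077},{"x":23.7,"y":2.4,"z":-40.0,"twist":0.077},{"x":26.7,"y":2.4,"z":-38.1,"twist":0.077},
```

```bash
python3 -m inch '[{"x":-33,"y":2.4,"z":-33,"twist":0.077},{"x":-30,"y":2.4,"z":-35,"twist":0.077},{"x":-27,"y":2.4,"z":-38,"twist":0.077},{"x":-24,"y":2.4,"z":-40,"twist":0.077},{"x":-21,"y":2.4,"z":-41,"twist":0.077},{"x":-18,"y":2.4,"z":-43,"twist":0.077},{"x":-14.5,"y":2.4,"z":-44,"twist":0.077},{"x":-11,"y":2.4,"z":-45,"twist":0.077},{"x":-7.5,"y":2.4,"z":-46,"twist":0.077},{"x":-4,"y":2.4,"z":-46,"twist":0.077}]' 0.2
python3 -m inch '[{"x":-0.4,"y":2.4,"z":-46.5,"twist":0.077},{"x":3.2,"y":2.4,"z":-46.4,"twist":0.077},{"x":6.8,"y":2.4,"z":-46,"twist":0.077},{"x":10.4,"y":2.4,"z":-45,"twist":0.077},{"x":14,"y":2.4,"z":-44,"twist":0.077},{"x":17,"y":2.4,"z":-43,"twist":0.077},{"x":20.5,"y":2.4,"z":-42,"twist":0.077},{"x":24,"y":2.4,"z":-40,"twist":0.077},{"x":27,"y":2.4,"z":-38,"twist":0.077},{"x":0}]'
python3 - <<'E'
from h import *
snap(['wrist'],'b')
E
```

```text
t: 1.15
tool_pos: [0.4058, 0.1378, 0.3806]
orientation: [-1.543, -0.343, 0.342]
force: [0.4, 0.4, -0.2]
opening: 0.056$[9]: bad value
```

View pics/b_wrist.png

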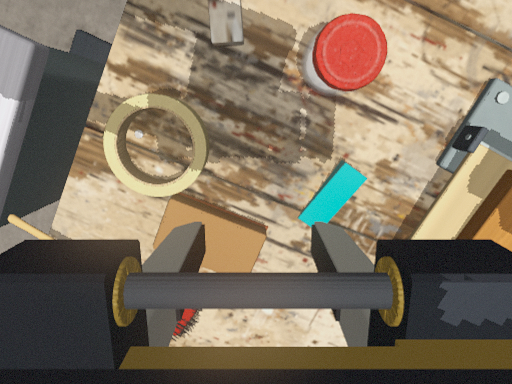

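```bash

python3 -m inch '[{"x":-0.4,"y":2.4,"z":-46.5,"twist":0.077},{"x":3.2,"y":2.4,"z":-46.4,"twist":0.077},{"x":6.8,"y":2.4,"z":-46,"twist":0.077},{"x":10.4,"y":2.4,"z":-45,"twist":0.077},{"x":14,"y":2.4,"z":-44,"twist":0.077},{"x":17,"y":2.4,"z":-43,"twist":0.077},{"x":20.5,"y":2.4,"z":-42,"twist":0.077},{"x":24,"y":2.4,"z":-40,"twist":0.077},{"x":27,"y":2.4,"z":-38,"twist":0.077},{"x":0,"y":0,"z":0,"twist":0}]'
python3 - <<'E'
from h import *
snap(['wrist'],'b2')
E
```

```text
t: 2.2
tool_pos: [0.5826, -0.2439, 0.3562]
orientation: [-1.561, 0.206, -0.201]
force: [0.6, 1.3, -1.2]
opening: 0.0555
```

View pics/b2_wrist.png

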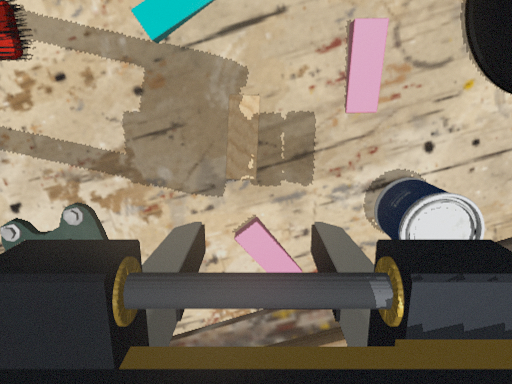

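```bash
python3 - <<'E'
from h import *
crop('b2','wrist',200,80,290,200,6,'c5'); K,*_=cam('b2','wrist'); print(K[0,0])
for v in range(98,180,8): print(v,depthpt('b2','wrist',243,v).round(4))
E
```

```text
336.5844775104273
98 [ 0.587  -0.1673  0.0057]
106 [ 0.5851 -0.1744  0.0069]
114 [ 0.5832 -0.1815  0.0086]
122 [ 0.5812 -0.1887  0.0092]
130 [ 0.5793 -0.1959  0.0106]
138 [ 0.5774 -0.2031  0.0117]
146 [ 0.5754 -0.2103  0.0132]
154 [ 0.5734 -0.2176  0.0141]
162 [ 0.5714 -0.2249  0.0152]
170 [ 0.5695 -0.2322  0.0169]
178 [ 0.5675 -0.2396  0.0179]
```

View pics/c5.png

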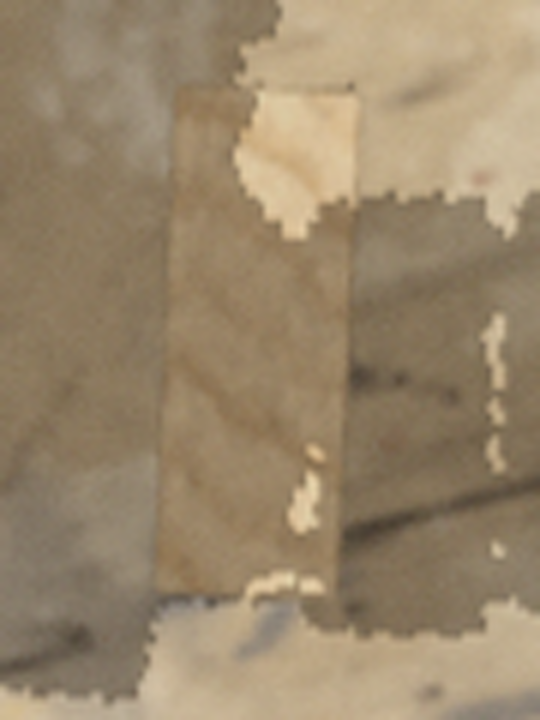

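```bash
python3 - <<'E'
from h import *
def P(x,y,z): return plane('b2','wrist',200+x/6,80+y/6,z)
c=[P(175,92,.004),P(358,92,.004),P(157,595,.018),P(338,598,.018)]
for q in c: print(q.round(4))
thin=(c[0]+c[1])/2; thick=(c[3]+c[2])/2; d=thick-thin; u=d/np.linalg.norm(d[:2])
print(np.linalg.norm(d[:2]),np.degrees(np.arctan2(d[1],d[0])),(thin+thick)/2,thick)
print('width',np.linalg.norm(c[0]-c[1]),np.linalg.norm(c[2]-c[3]))
g=thick-u*.012; print(g)
plan([g[0],g[1],.25],np.degrees(np.arctan2(d[1],d[0]))+90)
E
```

```text
[ 0.5749 -0.1615  0.004 ]
[ 0.6029 -0.169   0.004 ]
[ 0.5515 -0.2365  0.018 ]
[ 0.5795 -0.2445  0.018 ]
0.07880641744191447 -107.28000339828891 [ 0.57720557 -0.20285882  0.011     ] [ 0.56550118 -0.24048355  0.018     ]
width 0.02901096813542403 0.029194270284949506
[ 0.56906568 -0.22902517  0.01586819]
pos [ 0.5821 -0.2416  0.3569] yaw -14.67 tilt y-axis [-0.003  0.001 -1.   ] F [0.2 0.6 0.3] open 0.0559 t 2.25 n 3
{"x":-5.2,"y":35.6,"z":2.9,"twist":0.015},{"x":-5.2,"y":35.6,"z":2.9,"twist":0.015},{"x":-5.2,"y":35.6,"z":2.8,"twist":0.015},
```

```bash

python3 -m inch '[{"x":-5.2,"y":36,"z":2.9,"twist":0.015},{"x":-5.2,"y":36,"z":2.9,"twist":0.015},{"x":-5.2,"y":36,"z":2.8,"twist":0.016},{"x":0,"y":30,"z":0,"twist":0},{"x":0,"y":15,"z":0,"twist":0},{"x":0,"y":0,"z":0,"twist":0}]'
python3 - <<'E'
from h import *
snap(['wrist'],'b3')
plan([.5691,-.2290,.190],-17.3)
E
```

```text
t: 2.85
tool_pos: [0.568, -0.2255, 0.2039]
orientation: [-1.557, 0.237, -0.23]
force: [-0.0, -0.0, -0.2]
opening: 0.0556
pos [ 0.569  -0.2263  0.2061] yaw -17.07 tilt y-axis [-0.001  0.001 -1.   ] F [ 0.5 -0.6  0. ] open 0.0565 t 2.9 n 1
{"x":0.9,"y":16.1,"z":-2.6,"twist":0.004},
```

View pics/b3_wrist.png

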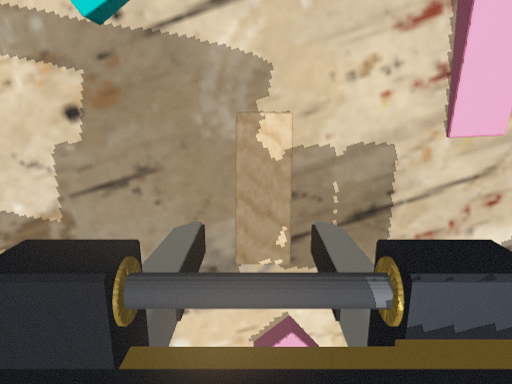

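```bash
python3 - <<'E'
from h import *
s,_=load('b3','wrist');M=R.from_rotvec(s['orientation']).as_matrix()
print(proj('b3','wrist',s['tool_pos']+M@[0,.186,0]),proj('b3','wrist',s['tool_pos']+M@[0,.186,.0075]),proj('b3','wrist',[.569,-.229,.016]))
E
python3 -m inch '[{"x":0.9,"y":8,"z":-2.6,"twist":0.004},{"x":0,"y":8,"z":0,"twist":0},{"x":0,"y":0,"z":0,"twist":0}]' 
python3 -m inch '[{"x":0,"y":0,"z":0,"twist":0},{"x":0,"y":0,"z":0,"twist":0},{"x":0,"y":0,"z":0,"twist":0},{"x":0,"y":0,"z":0,"twist":0},{"x":0,"y":0,"z":0,"twist":0},{"x":0,"y":0,"z":0,"twist":0}]' -1 15
```

```text
[258.65443067 238.02639145] [258.64994797 224.59674037] [263.82683104 242.26020309]
t: 3.2
tool_pos: [0.5691, -0.2299, 0.1897]
orientation: [-1.558, 0.238, -0.238]
force: [-0.2, 0.8, -0.1]
opening: 0.0559
t: 3.8
tool_pos: [0.5694, -0.2299, 0.1905]
orientation: [-1.558, 0.237, -0.238]
force: [-0.6, 0.1, 1.7]
opening: 0.0299
```

```bash
python3 - <<'E'
from h import *
plan([.5694,-.2299,.25],None,2)
plan([.6035,-.03,.25],-2,5)
E
```

```text
pos [ 0.5694 -0.2299  0.1905] yaw -17.36 tilt y-axis [ 0. -0. -1.] F [-0.6  0.1  1.7] open 0.0299 t 3.8 n 2
{"x":0.0,"y":-29.8,"z":-0.0,"twist":0.000},{"x":0.0,"y":-29.8,"z":-0.0,"twist":0.000},
pos [ 0.5694 -0.2299  0.1905] yaw -17.36 tilt y-axis [ 0. -0. -1.] F [-0.6  0.1  1.7] open 0.0299 t 3.8 n 5
{"x":-5.4,"y":-11.9,"z":40.2,"twist":-0.054},{"x":-3.2,"y":-11.9,"z":40.4,"twist":-0.054},{"x":-1.1,"y":-11.9,"z":40.5,"twist":-0.054},{"x":1.1,"y":-11.9,"z":40.5,"twist":-0.054},{"x":3.3,"y":-11.9,"z":40.4,"twist":-0.054},
```

```bash

python3 -m inch '[{"x":0,"y":-30,"z":0,"twist":0},{"x":0,"y":-30,"z":0,"twist":0},{"x":-5.4,"y":0,"z":40,"twist":-0.054},{"x":-3.2,"y":0,"z":40,"twist":-0.054},{"x":-1.1,"y":0,"z":40,"twist":-0.054},{"x":1.1,"y":0,"z":40,"twist":-0.054},{"x":3.3,"y":0,"z":40,"twist":-0.054},{"x":0,"y":0,"z":0,"twist":0},{"x":0,"y":0,"z":0,"twist":0}]' 
python3 - <<'E'
from h import *
snap(['wrist','scene'],'d1'); crop('d1','scene',120,170,290,320,5,'c6')
plan([.6035,-.03,.25],-2,1)
E
```

```text
t: 4.7
tool_pos: [0.6029, -0.0311, 0.25]
orientation: [-1.571, 0.025, -0.024]
force: [0.5, -0.3, 0.2]
opening: 0.0296
pos [ 0.6028 -0.0327  0.25  ] yaw -1.94 tilt y-axis [-0. -0. -1.] F [0.7 0.3 0.2] open 0.0301 t 4.8 n 1
{"x":0.6,"y":0.0,"z":2.7,"twist":0.001},
```

View pics/d1_wrist.png

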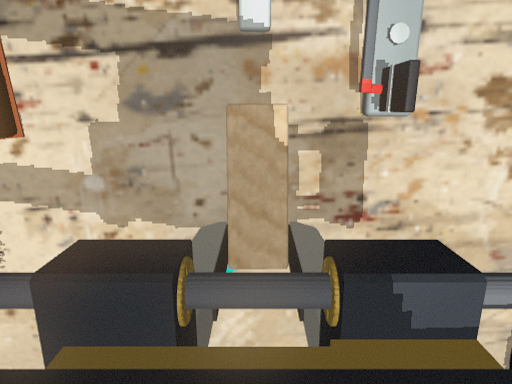

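View pics/c6.png

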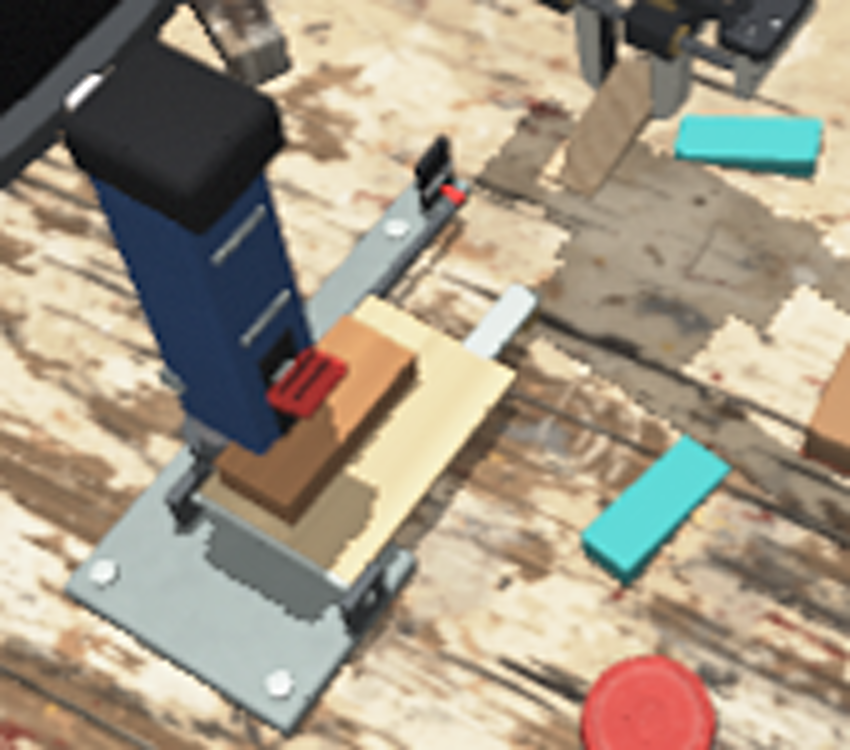

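```bash
python3 - <<'E'
from h import *
crop('d1','wrist',340,0,440,120,6,'c7');crop('d1','wrist',210,0,290,60,8,'c8')
for u,v in [(245,20),(254,20),(264,20),(254,10),(254,27),(402,70),(400,100),(398,31)]: print(u,v,depthpt('d1','wrist',u,v).round(4))
E
```

```text
245 20 [0.599  0.0832 0.0259]
254 20 [0.604  0.0831 0.0256]
264 20 [0.6096 0.0828 0.0258]
254 10 [0.6042 0.088  0.026 ]
254 27 [0.6039 0.0795 0.0254]
402 70 [0.6807 0.0524 0.0441]
400 100 [0.6803 0.0372 0.0451]
398 31 [0.6879 0.0765 0.017 ]
```

View pics/c7.png

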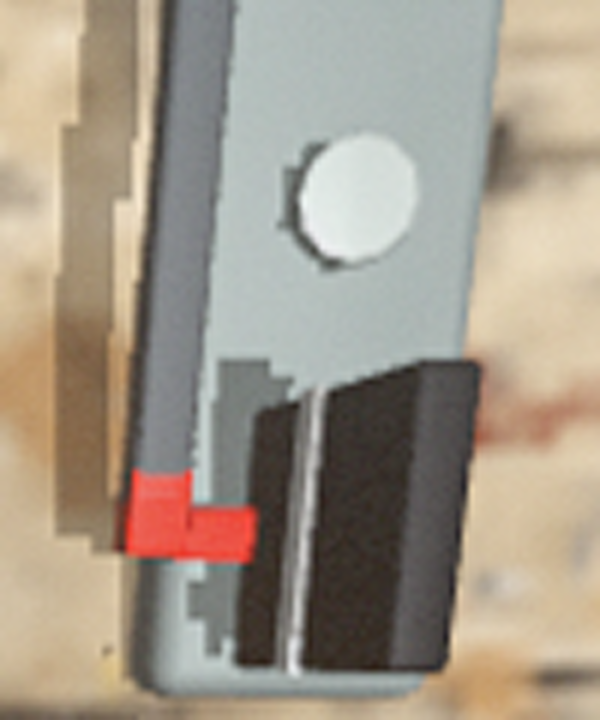

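View pics/c8.png

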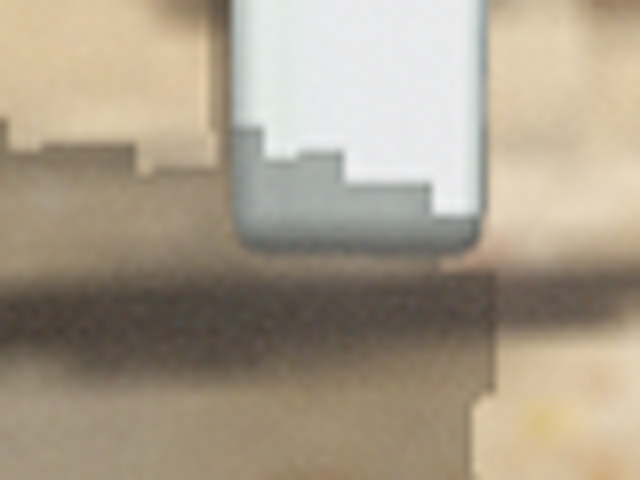

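```bash
python3 - <<'E'
from h import *
a=plane('d1','wrist',239,31,.0255);b=plane('d1','wrist',270.6,31,.0255);print(a,b,(a+b)/2)
_,_,_,c=cam('d1','wrist')
hs=cv2.cvtColor(c['color'],cv2.COLOR_RGB2HSV)
m=((hs[...,0]<6)|(hs[...,0]>174))&(hs[...,1]>150); m[:,:355]=0;m[:,390:]=0;m[:70]=0;m[100:]=0
for v,u in np.argwhere(m)[::6]: print(u,v,depthpt('d1','wrist',u,v).round(4), c['depth'][v,u])
for u,v in [(383,80),(384,100),(395,85)]: print('post',depthpt('d1','wrist',u,v).round(4))
E
```

```text
[0.59543925 0.07771563 0.0255    ] [0.61315216 0.07714624 0.0255    ] [0.6042957  0.07743093 0.0255    ]
362 78 [0.6662 0.0506 0.023 ] 0.19667381
365 80 [0.6679 0.0494 0.0234] 0.196932
371 80 [0.6715 0.0493 0.0231] 0.1972347
368 81 [0.6697 0.0487 0.0234] 0.19641604
367 82 [0.6692 0.0482 0.0233] 0.19760855
362 83 [0.6665 0.0478 0.0224] 0.19881226
368 83 [0.67   0.0477 0.0227] 0.19831216
363 84 [0.667  0.0472 0.0228] 0.1978779
369 84 [0.6705 0.0471 0.0229] 0.19842295
362 85 [0.6664 0.0466 0.023 ] 0.19823554
368 85 [0.6699 0.0465 0.0231] 0.19705942
374 85 [0.6739 0.0465 0.0217] 0.19948919
380 85 [0.6774 0.0464 0.0217] 0.19782388
364 86 [0.6676 0.046  0.0229] 0.19865215
370 86 [0.6713 0.0459 0.0225] 0.19887206
376 86 [0.6749 0.0458 0.0223] 0.19901435
382 86 [0.6786 0.0457 0.0219] 0.1996698
366 87 [0.6686 0.0454 0.0235] 0.19780596
372 87 [0.6726 0.0453 0.0222] 0.2001265
378 87 [0.6762 0.0452 0.022 ] 0.19941811
362 88 [0.6664 0.0449 0.0231] 0.19656183
368 88 [0.6701 0.0448 0.0228] 0.1999214
374 88 [0.6738 0.0447 0.0223] 0.19977012
380 88 [0.6773 0.0446 0.0224] 0.19913611
364 89 [0.6676 0.0443 0.0232] 0.0
370 89 [0.6715 0.0443 0.0221] 0.19771636
376 89 [0.6751 0.0441 0.022 ] 0.20005915
382 89 [0.6799 0.0442 0.0184] 0.20501083
366 90 [0.6687 0.0437 0.0236] 0.19680126
372 90 [0.6727 0.0436 0.0223] 0.19987117
378 90 [0.6762 0.0435 0.0223] 0.20009057
362 91 [0.6665 0.0432 0.0231] 0.19900903
368 91 [0.67   0.0431 0.0233] 0.19898541
374 91 [0.6742 0.0431 0.0214] 0.20066498
380 91 [0.6775 0.0429 0.0219] 0.200165
366 92 [0.6691 0.0426 0.0225] 0.19922908
372 92 [0.6728 0.0425 0.0219] 0.19987099
378 92 [0.6763 0.0424 0.0221] 0.19973885
381 93 [0.68   0.0419 0.0168] 0.20079193
post [0.6809 0.0494 0.0166]
post [0.6804 0.0377 0.0216]
post [0.6806 0.0454 0.0362]
```

```bash

python3 -m inch '[{"x":0,"y":20,"z":10,"twist":0},{"x":0,"y":20,"z":10,"twist":0},{"x":-1,"y":14,"z":10,"twist":0},{"x":0,"y":4,"z":0,"twist":0},{"x":0,"y":0,"z":0,"twist":0}]' 
python3 - <<'E'
from h import *
snap(['wrist'],'d2')
plan([.6017,.0055,.1905],-2,1)
E
```

```text
t: 5.3
tool_pos: [0.6027, -0.0024, 0.1918]
orientation: [-1.571, 0.027, -0.025]
force: [0.0, -0.5, 1.0]
opening: 0.0298
pos [ 0.6031 -0.0026  0.1924] yaw -1.92 tilt y-axis [ 0. -0. -1.] F [0.3 0.7 0.2] open 0.0301 t 5.35 n 1
{"x":-1.6,"y":1.9,"z":8.0,"twist":0.001},
```

View pics/d2_wrist.png

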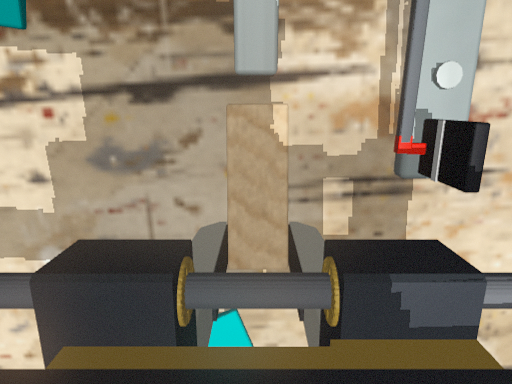

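```bash

python3 -m inch '[{"x":-1.6,"y":1.5,"z":8,"twist":0},{"x":0,"y":0,"z":10,"twist":0},{"x":0,"y":0,"z":10,"twist":0},{"x":0,"y":0,"z":10,"twist":0},{"x":0,"y":0,"z":10,"twist":0},{"x":0,"y":0,"z":10,"twist":0},{"x":0,"y":0,"z":0,"twist":0},{"x":0,"y":0,"z":0,"twist":0}]' - 25
cat >> h.py <<'E'
def pointer(tag,box=None):
    K,Rm,t,c=cam(tag,'wrist'); d=c['depth']
    us,vs=np.meshgrid(np.arange(512),np.arange(384))
    X=(np.stack([us,vs,np.ones_like(us)],-1)@np.linalg.inv(K).T)*d[...,None]; X=(X-t)@Rm
    hs=cv2.cvtColor(c['color'],cv2.COLOR_RGB2HSV)
    m=((hs[...,0]<6)|(hs[...,0]>174))&(hs[...,1]>150)&(d>0)&(abs(X[...,0]-.676)<.0030)&(abs(X[...,1]-.046)<.008)
    p=X[m]; print('pointer near-tip',len(p),np.median(p,0).round(4))
    m=(d>0)&(abs(X[...,0]-.605)<.006)&(abs(X[...,1]-.088)<.006); p=X[m]; print('tongue',len(p),np.median(p,0).round(4))
E
python3 - <<'E'
from h import *
snap(['wrist'],'d3')
plan([.6017,.0055,.1905],-2,1)
for g in ['d1','d2','d3']: pointer(g)
E
```

```text
t: 6.15
tool_pos: [0.6031, 0.0567, 0.1905]
orientation: [-1.57, 0.026, -0.025]
force: [0.8, 1.5, -2.8]
opening: 0.0297
pos [0.6031 0.0564 0.1905] yaw -1.86 tilt y-axis [-0.  0. -1.] F [ 0.1  0.5 -2.4] open 0.03 t 6.2 n 1
{"x":0.2,"y":-0.1,"z":-50.9,"twist":0.002},
pointer near-tip 77 [0.6759 0.0446 0.0221]
tongue 489 [0.6049 0.0877 0.0261]
pointer near-tip 140 [0.6757 0.0445 0.0221]
tongue 950 [0.605  0.0881 0.0261]
pointer near-tip 0 [nan nan nan]
tongue 2644 [0.6049 0.0864 0.1053]
  return _methods._mean(a, axis=axis, dtype=dtype,
  ret = um.true_divide(
```

View pics/d3_wrist.png

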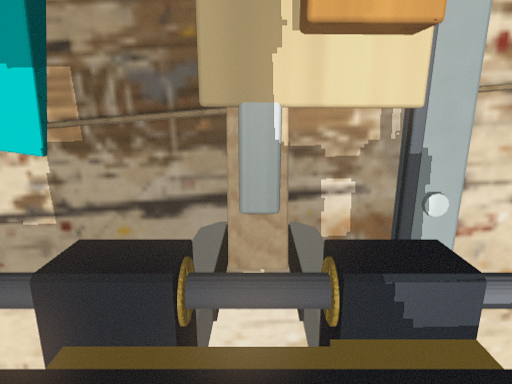

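```bash
cat >> h.py <<'E'
def tongue(tag):
    K,Rm,t,c=cam(tag,'wrist'); d=c['depth']
    us,vs=np.meshgrid(np.arange(512),np.arange(384))
    X=(np.stack([us,vs,np.ones_like(us)],-1)@np.linalg.inv(K).T)*d[...,None]; X=(X-t)@Rm
    m=(d>0)&(abs(X[...,0]-.605)<.006)&(X[...,1]>.08)&(X[...,1]<.12)&(X[...,2]>.02)&(X[...,2]<.045); p=X[m]
    A=np.c_[p[:,1]-.0885,np.ones(len(p))]; g=np.linalg.lstsq(A,p[:,2],rcond=None)[0]; print(tag,'tongue z@foot mm %.2f slope %.4f n %d'%(g[1]*1e3,g[0],len(p)))
E
python3 - <<'E'
from h import *
for g in ['d1','d2','d3']: tongue(g)
E
```

```text
d1 tongue z@foot mm 26.12 slope 0.0494 n 576
d2 tongue z@foot mm 26.10 slope 0.0367 n 2078
d3 tongue z@foot mm 30.26 slope 0.0131 n 2654
```

```bash

python3 -m inch '[{"x":0,"y":0,"z":6,"twist":0},{"x":0,"y":0,"z":6.5,"twist":0},{"x":0,"y":0,"z":0,"twist":0},{"x":0,"y":0,"z":0,"twist":0}]'
python3 - <<'E'
from h import *
s=snap(['wrist','scene'],'d4'); print(s['tool_pos'],s['force'])
tongue('d4')
E
```

```text
t: 6.6
tool_pos: [0.6036, 0.0689, 0.1906]
orientation: [-1.57, 0.026, -0.026]
force: [-0.0, 0.6, -2.3]
opening: 0.0296
[0.60361454 0.06892285 0.19057998] [-0.0062424   0.61968561 -2.26873041]
d4 tongue z@foot mm 32.49 slope 0.0015 n 2570
```

```bash

python3 -m inch '[{"x":0,"y":0,"z":0,"twist":0},{"x":0,"y":0,"z":0,"twist":0},{"x":0,"y":0,"z":0,"twist":0},{"x":0,"y":0,"z":0,"twist":0}]' 0.1
python3 -m inch '[{"x":0,"y":-10,"z":0,"twist":0},{"x":0,"y":-20,"z":0,"twist":0},{"x":0,"y":-20,"z":-20,"twist":0},{"x":0,"y":-10,"z":-40,"twist":0},{"x":0,"y":0,"z":-20,"twist":0},{"x":0,"y":0,"z":0,"twist":0},{"x":0,"y":0,"z":0,"twist":0}]'
python3 - <<'E'
from h import *
s=snap(['wrist','scene'],'e1'); print(s['tool_pos'],s['force'])
tongue('e1'); pointer('e1'); crop('e1','wrist',340,40,480,180,5,'c9')
E
```

```text
t: 7.1
tool_pos: [0.6038, 0.0685, 0.1909]
orientation: [-1.571, 0.026, -0.026]
force: [-0.4, -0.1, -0.5]
opening: 0.0508
t: 7.8
tool_pos: [0.601, -0.0116, 0.2512]
orientation: [-1.57, 0.027, -0.027]
force: [-0.3, -0.4, -0.3]
opening: 0.051
[ 0.60103841 -0.01156066  0.25117663] [-0.26298081 -0.42247179 -0.27983651]
e1 tongue z@foot mm 32.22 slope 0.0022 n 1367
pointer near-tip 84 [0.6759 0.0441 0.0298]
tongue 498 [0.605  0.0881 0.0322]
```

View pics/e1_wrist.png

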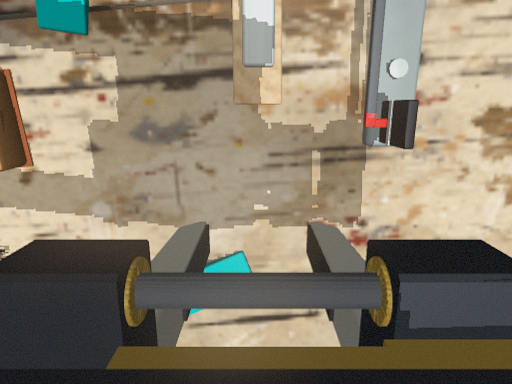

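View pics/c9.png

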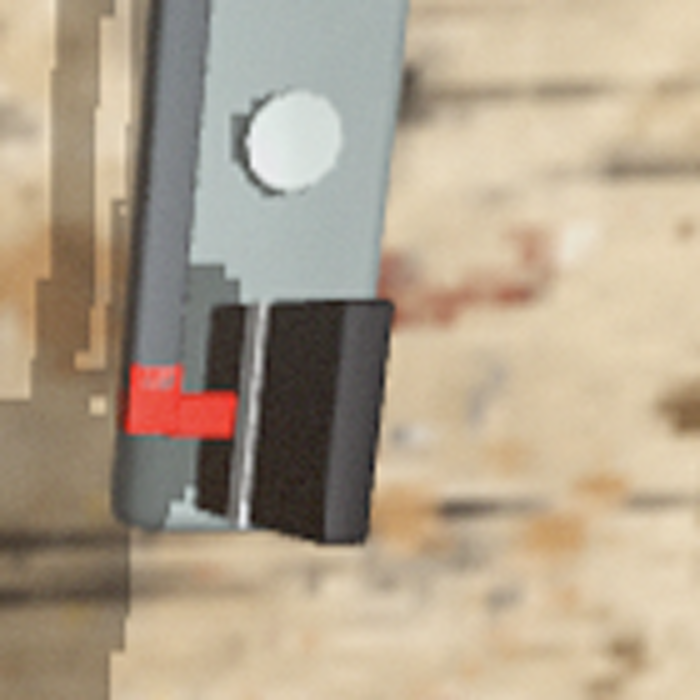

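```bash
python3 - <<'E'
from h import *
for n in ['top','scene']:
    K,Rm,t,c=cam('a',n); d=c['depth']
    us,vs=np.meshgrid(np.arange(512),np.arange(384))
    X=(np.stack([us,vs,np.ones_like(us)],-1)@np.linalg.inv(K).T)*d[...,None]; X=((X-t)@Rm)[d>0]
    for x0 in np.arange(.5,1.6,.1):
        print(n,round(x0,1),[ '%4d'%(1e3*X[m,2].max()) if (m:=((X[:,0]>=x0)&(X[:,0]<x0+.1)&(X[:,1]>=y0)&(X[:,1]<y0+.1))).any() else '   .' for y0 in np.arange(-.7,.7,.1)])
s=robot.read_state(); print(s['q'])
E
```

```text
top 0.5 ['  24', '  35', '  35', '  20', '  22', '  15', '  22', '  27', '  32', '  42', '  60', '  60', '  60', '  56']
top 0.6 ['  24', '  35', '  35', '  75', '  75', '  20', '   6', '  52', ' 295', ' 296', '  46', '  65', '  66', '  55']
top 0.7 ['  24', '  35', '  35', '  76', '  77', '  20', '   6', '  15', '  26', ' 278', '   7', '  62', '  64', '  60']
top 0.8 ['  23', '  35', '  37', '   6', '  14', '  16', '  60', '  62', '  62', '  60', '   7', '  51', '  63', '  64']
top 0.9 ['  24', '  35', '  35', '   6', '  14', '  63', '  62', '  63', '  63', '  61', '  64', '  59', '  62', '  61']
top 1.0 ['  13', '   8', '  28', '  26', '  57', '  64', '  64', '  62', '  63', '  62', '  61', '  59', '  17', '  57']
top 1.1 ['-739', '   .', '   .', ' -29', '   .', '   .', '   .', '   .', '   .', '   .', '   .', '   .', '   .', '   .']
top 1.2 ['-738', '   .', '   .', '   .', '   .', '   .', '   .', '   .', '   .', '   .', '   .', '   .', '   .', '   .']
top 1.3 ['-739', '   .', '   .', '   .', '   .', '   .', '   .', '   .', '   .', '   .', '   .', '   .', '   .', '   .']
top 1.4 ['-
[... 982 characters left out ...]
196', ' 237', ' 127', '   6', '  61', '  62', '  62', '  61', '  61', '  61', '  60', '   .', '   .', '   .']
scene 1.2 ['   0', '   .', ' 128', '   4', '  39', '  60', '  60', '  60', '  60', '  60', '   .', '   .', '   .', '   .']
scene 1.3 ['  -1', '   .', ' 127', '  38', '  41', '  25', '  20', '  21', '  20', '   4', '   .', '   .', '   .', '   .']
scene 1.4 [' 128', ' 128', ' 128', '  37', '  36', '   4', '  14', '  20', '  18', '   .', '   .', '   .', '   .', '   .']
scene 1.5 [' -10', '  -5', '  -5', '  -2', '   .', '   .', '   .', '   .', '   .', '   .', '   .', '   .', '   .', '   .']
[-1.03033677e-01  2.55496776e-01  1.63662954e+00  3.84215225e-04
  1.24978527e+00 -7.06368857e-02]
```

```bash

python3 -m inch '[{"x":0,"y":-50,"z":0,"twist":0},{"x":30,"y":-40,"z":0,"twist":0},{"x":50,"y":0,"z":0,"twist":0},{"x":50,"y":0,"z":0,"twist":0},{"x":50,"y":0,"z":0,"twist":0},{"x":50,"y":0,"z":0,"twist":0},{"x":50,"y":0,"z":0,"twist":0},{"x":50,"y":0,"z":0,"twist":0},{"x":50,"y":0,"z":0,"twist":0}]' -1 20
cat >> h.py <<'E'
def st():
    s=robot.read_state();M=R.from_rotvec(s['orientation']).as_matrix();print('q',np.array(s['q']).round(3),'sum',round(s['q'][1]+s['q'][2]+s['q'][4],3),'pos',np.array(s['tool_pos']).round(3),'yaxis',M[:,1].round(3),'xaxis',M[:,0].round(3),'t',round(s['t'],2),'F',np.array(s['force']).round(1))
E
python3 -c "
from h import *
st()"
```

```text
t: 8.8
tool_pos: [0.8963, -0.0201, 0.3424]
orientation: [-1.57, 0.015, -0.034]
force: [1.2, 0.4, 0.7]
opening: 0.0012
q [-8.000e-02  1.177e+00  1.500e-01  1.000e-03  1.803e+00 -4.800e-02] sum 3.129 pos [ 0.896 -0.02   0.342] yaxis [ 0.012 -0.    -1.   ] xaxis [ 0.999 -0.031  0.012] t 8.8 F [1.2 0.4 0.7]
```

```bash

python3 -m inch '[{"x":50,"y":0,"z":0,"twist":0},{"x":50,"y":0,"z":0,"twist":0},{"x":50,"y":0,"z":0,"twist":0},{"x":0,"y":0,"z":0,"twist":0}]'
python3 -c "
from h import *
st()"
```

```text
t: 9.2
tool_pos: [0.9259, -0.0221, 0.3222]
orientation: [-1.569, -0.064, -0.113]
force: [0.0, -0.4, -0.4]
opening: 0.0005
q [-0.081  1.277  0.025  0.007  1.727 -0.048] sum 3.029 pos [ 0.926 -0.022  0.322] yaxis [ 0.112 -0.002 -0.994] xaxis [ 0.993 -0.031  0.112] t 9.2 F [ 0.  -0.4 -0.4]
```

```bash

python3 -m inch '[{"x":50,"y":0,"z":0,"twist":0},{"x":50,"y":0,"z":0,"twist":0},{"x":50,"y":0,"z":0,"twist":0},{"x":50,"y":0,"z":0,"twist":0},{"x":50,"y":0,"z":0,"twist":0}]'
python3 -c "
from h import *
st()"
python3 -m inch '[{"x":0,"y":0,"z":0,"twist":0}]'
python3 -c "
from h import *
st()"
```

```text
t: 9.7
tool_pos: [0.961, -0.025, 0.3287]
orientation: [-1.56, -0.21, -0.26]
force: [0.7, 0.3, -0.1]
opening: 0.0004
q [-0.083  1.279  0.023  0.017  1.54  -0.049] sum 2.843 pos [ 0.961 -0.025  0.329] yaxis [ 0.295 -0.007 -0.956] xaxis [ 0.955 -0.031  0.295] t 9.7 F [ 0.7  0.3 -0.1]
t: 9.8
tool_pos: [0.961, -0.0253, 0.3297]
orientation: [-1.56, -0.211, -0.261]
force: [0.4, 0.2, 0.6]
opening: 0.0003
q [-0.083  1.279  0.022  0.017  1.541 -0.049] sum 2.842 pos [ 0.961 -0.025  0.33 ] yaxis [ 0.296 -0.007 -0.955] xaxis [ 0.955 -0.031  0.296] t 9.8 F [0.4 0.2 0.6]
```

```bash

python3 -m inch '[{"x":50,"y":0,"z":0,"twist":0},{"x":50,"y":0,"z":0,"twist":0},{"x":50,"y":0,"z":0,"twist":0},{"x":50,"y":0,"z":0,"twist":0},{"x":50,"y":0,"z":0,"twist":0},{"x":50,"y":0,"z":0,"twist":0},{"x":50,"y":0,"z":0,"twist":0}]'
python3 -c "
from h import *
st()"
```

```text
t: 10.5
tool_pos: [0.9944, -0.0288, 0.3911]
orientation: [-1.533, -0.406, -0.457]
force: [-0.1, 0.3, -0.0]
opening: 0.0004
q [-0.086  1.232  0.023  0.032  1.337 -0.052] sum 2.592 pos [ 0.994 -0.029  0.391] yaxis [ 0.523 -0.014 -0.852] xaxis [ 0.852 -0.029  0.523] t 10.5 F [-0.1  0.3 -0. ]
```

```bash
cat >> h.py <<'E'
def plan2(target, tw=0, n=None):
    s=robot.read_state(); M=R.from_rotvec(s['orientation']).as_matrix(); p=np.array(s['tool_pos'])
    D=np.array(target)-p
    if n is None: n=int(np.ceil(max(np.linalg.norm(D)/.047,abs(tw)/.145,1)))
    for i in range(n):
        Mi=M@R.from_rotvec([0,tw*i/n,0]).as_matrix(); d=Mi.T@(D/n)*1000
        print('{"x":%.1f,"y":%.1f,"z":%.1f,"twist":%.3f},'%(d[0],d[1],d[2],tw/n),end='')
    print()
E
python3 -c "
from h import *
st(); plan2([.45,-.03,.40],-1.58,12)"
```

```text
q [-0.086  1.232  0.023  0.032  1.337 -0.052] sum 2.592 pos [ 0.994 -0.029  0.391] yaxis [ 0.523 -0.014 -0.852] xaxis [ 0.852 -0.029  0.523] t 10.5 F [-0.1  0.3 -0. ]
{"x":-38.3,"y":-24.4,"z":-1.6,"twist":-0.132},{"x":-38.1,"y":-24.4,"z":3.5,"twist":-0.132},{"x":-37.3,"y":-24.4,"z":8.5,"twist":-0.132},{"x":-35.9,"y":-24.4,"z":13.3,"twist":-0.132},{"x":-33.8,"y":-24.4,"z":17.9,"twist":-0.132},{"x":-31.2,"y":-24.4,"z":22.2,"twist":-0.132},{"x":-28.0,"y":-24.4,"z":26.1,"twist":-0.132},{"x":-24.4,"y":-24.4,"z":29.5,"twist":-0.132},{"x":-20.3,"y":-24.4,"z":32.5,"twist":-0.132},{"x":-15.8,"y":-24.4,"z":34.9,"twist":-0.132},{"x":-11.1,"y":-24.4,"z":36.6,"twist":-0.132},{"x":-6.2,"y":-24.4,"z":37.8,"twist":-0.132},
```

```bash

python3 -m inch '[{"x":-38,"y":-24,"z":-1.6,"twist":-0.132},{"x":-38,"y":-24,"z":3.5,"twist":-0.132},{"x":-37,"y":-24,"z":8.5,"twist":-0.132},{"x":-36,"y":-24,"z":13,"twist":-0.132},{"x":-34,"y":-24,"z":18,"twist":-0.132},{"x":-31,"y":-24,"z":22,"twist":-0.132},{"x":-28,"y":-24,"z":26,"twist":-0.132},{"x":-24,"y":-24,"z":29.5,"twist":-0.132},{"x":-20,"y":-24,"z":32.5,"twist":-0.132},{"x":-16,"y":-24,"z":35,"twist":-0.132},{"x":-11,"y":-24,"z":37,"twist":-0.132},{"x":-6,"y":-24,"z":38,"twist":-0.132}]'
python3 -c "
from h import *
st(); plan2([.45,.223,.34])"
```

```text
t: 11.7
tool_pos: [0.5432, 0.0455, 0.4051]
orientation: [-1.654, -1.436, 0.693]
force: [-0.0, 1.5, 0.9]
opening: 0.0002
q [-0.007 -0.286  1.934 -0.013  0.943 -1.343] sum 2.591 pos [0.543 0.046 0.405] yaxis [ 0.523 -0.014 -0.852] xaxis [0.198 0.974 0.106] t 11.7 F [-0.   1.5  0.9]
{"x":29.5,"y":0.8,"z":30.1,"twist":0.000},{"x":29.5,"y":0.8,"z":30.1,"twist":0.000},{"x":29.5,"y":0.8,"z":30.1,"twist":0.000},{"x":29.5,"y":0.8,"z":30.1,"twist":0.000},{"x":29.5,"y":0.8,"z":30.1,"twist":0.000},
```

```bash

python3 -m inch '[{"x":5,"y":1,"z":40,"twist":-0.1},{"x":5,"y":1,"z":45,"twist":-0.1},{"x":45,"y":1,"z":15,"twist":0},{"x":45,"y":1,"z":15,"twist":0},{"x":45,"y":0,"z":5,"twist":0},{"x":30,"y":0,"z":0,"twist":0},{"x":0,"y":0,"z":0,"twist":0},{"x":0,"y":0,"z":0,"twist":0}]'
python3 -c "
from h import *
snap(['wrist','scene'],'f1')
st(); plan2([.45,.223,.34])"
```

```text
t: 12.5
tool_pos: [0.4531, 0.2368, 0.341]
orientation: [-1.619, -1.572, 0.876]
force: [0.1, -0.4, -0.4]
opening: 0.0003
q [ 0.472 -0.297  2.061 -0.322  0.91  -0.924] sum 2.675 pos [0.453 0.236 0.341] yaxis [ 0.521 -0.014 -0.853] xaxis [0.034 0.999 0.005] t 12.6 F [-0.1 -0.4  0.7]
{"x":-12.6,"y":-0.9,"z":2.8,"twist":0.000},
```

View pics/f1_wrist.png

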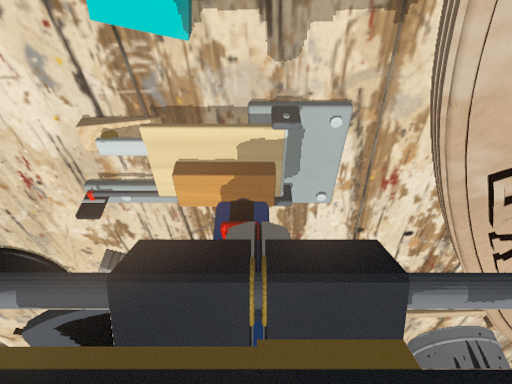

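View pics/f1_scene.png

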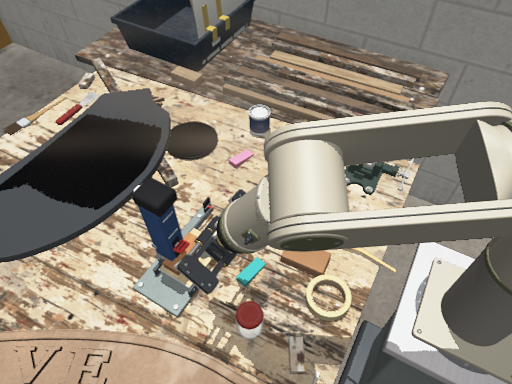

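```bash
python3 -c "
from h import *
plan2([.5295,.223,.3126],0,3)"
```

```text
{"x":-3.3,"y":21.3,"z":-16.9,"twist":0.000},{"x":-3.3,"y":21.3,"z":-16.9,"twist":0.000},{"x":-3.3,"y":21.3,"z":-16.9,"twist":0.000},
```

```bash
python3 -m inch '[{"x":-6,"y":16,"z":-13,"twist":0},{"x":-4,"y":16,"z":-13,"twist":0},{"x":0,"y":16,"z":-13,"twist":0},{"x":0,"y":16,"z":-12,"twist":0},{"x":0,"y":0,"z":0,"twist":0},{"x":0,"y":0,"z":0,"twist":0}]'
python3 -c "
from h import *
snap(['wrist','scene','top'],'f2')
st(); plan2([.5295,.223,.3126])
crop('f2','scene',120,150,270,300,5,'g1'); crop('f2','wrist',180,140,340,280,5,'g2'); crop('f2','top',105,95,255,205,5,'g3')
s=robot.read_state();M=R.from_rotvec(s['orientation']).as_matrix()
print('tip',s['tool_pos']+M@[0,.186,0],'corner',s['tool_pos']+M@[0,.186,.0075])"
```

```text
t: 13.2
tool_pos: [0.5297, 0.2224, 0.3122]
orientation: [-1.621, -1.567, 0.875]
force: [0.3, -0.6, 0.8]
opening: 0.0005
q [ 0.379 -0.09   1.936 -0.289  0.805 -1.007] sum 2.651 pos [0.529 0.223 0.313] yaxis [ 0.521 -0.014 -0.853] xaxis [0.034 0.999 0.005] t 13.35 F [ 0.1  0.3 -0.8]
{"x":-0.4,"y":0.3,"z":-0.0,"twist":0.000},
tip [0.62629223 0.22080371 0.15418234] corner [0.61989775 0.22104233 0.15027034]
```

View pics/g1.png

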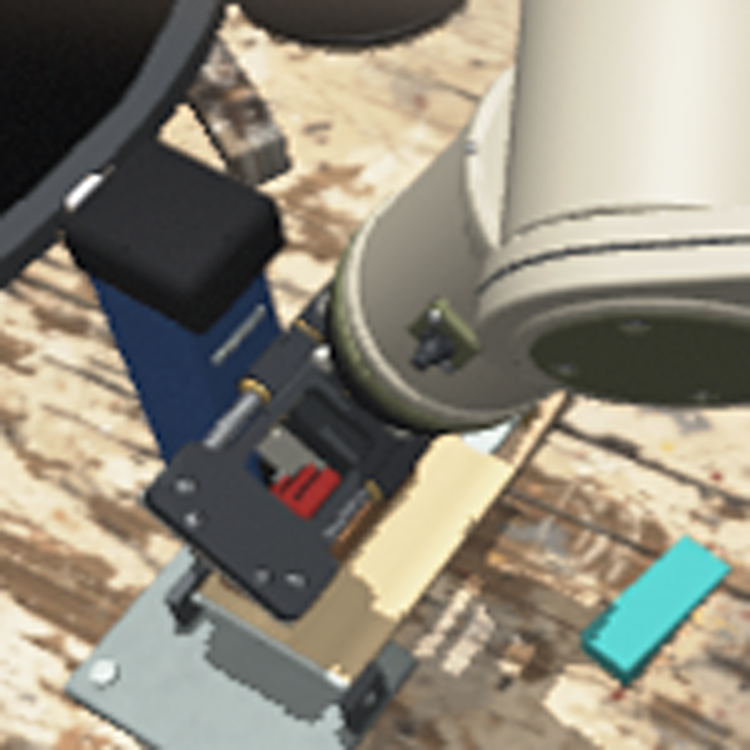

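View pics/g2.png

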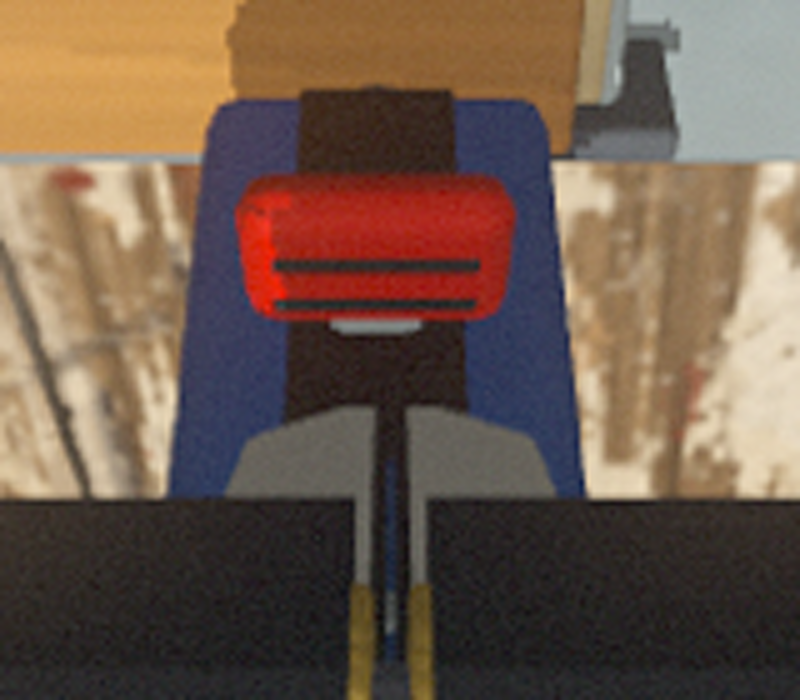

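View pics/g3.png

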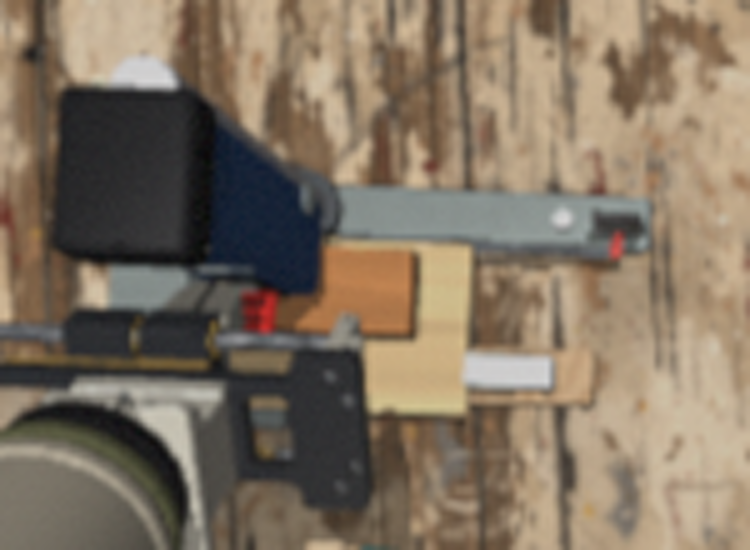

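```bash
python3 -c "
from h import *
for v in range(174,206,2): print(v,depthpt('f2','wrist',255,v).round(4))
for u in (230,236,245,265,275,281): print(u,depthpt('f2','wrist',u,195).round(4))"
```

```text
174 [0.6381 0.2178 0.0912]
176 [0.6119 0.219  0.1214]
178 [0.6117 0.219  0.1233]
180 [0.6122 0.219  0.1244]
182 [0.6129 0.2189 0.1253]
184 [0.6136 0.2189 0.1262]
186 [0.6147 0.2188 0.1266]
188 [0.6159 0.2188 0.127 ]
190 [0.6175 0.2187 0.1269]
192 [0.6195 0.2186 0.1266]
194 [0.6209 0.2186 0.1269]
196 [0.6246 0.2184 0.1249]
198 [0.6265 0.2183 0.1247]
200 [0.6282 0.2183 0.1247]
202 [0.6296 0.2182 0.125 ]
204 [0.6348 0.218  0.1219]
230 [0.6241 0.2038 0.124 ]
236 [0.6223 0.2075 0.1259]
245 [0.623  0.2127 0.1254]
265 [0.6234 0.2243 0.1255]
275 [0.6233 0.2301 0.1258]
281 [0.6289 0.2339 0.1205]
```

```bash
python3 -m inch '[{"x":-1,"y":6,"z":3.7,"twist":0},{"x":-1,"y":6,"z":3.7,"twist":0},{"x":0,"y":4,"z":2.4,"twist":0},{"x":0,"y":1.7,"z":1.04,"twist":0},{"x":0,"y":1.7,"z":1.04,"twist":0},{"x":0,"y":1.7,"z":1.04,"twist":0},{"x":0,"y":1.7,"z":1.04,"twist":0},{"x":0,"y":1.7,"z":1.04,"twist":0},{"x":0,"y":1.7,"z":1.04,"twist":0}]'
python3 -c "
from h import *
snap(['wrist'],'f3')
st(); 
crop('f3','wrist',180,140,340,280,5,'g4')
s=robot.read_state();M=R.from_rotvec(s['orientation']).as_matrix()
print('corner',s['tool_pos']+M@[0,.186,.0075])"
```

```text
t: 14.25
tool_pos: [0.5298, 0.2219, 0.2818]
orientation: [-1.62, -1.57, 0.875]
force: [-2.1, 0.1, 3.4]
opening: 0.0005
q [ 0.375 -0.052  1.962 -0.306  0.743 -0.986] sum 2.653 pos [0.53  0.222 0.281] yaxis [ 0.521 -0.014 -0.854] xaxis [0.034 0.999 0.005] t 14.3 F [0.3 0.  2.9]
corner [0.62006849 0.21954182 0.11860192]
```

View pics/g4.png

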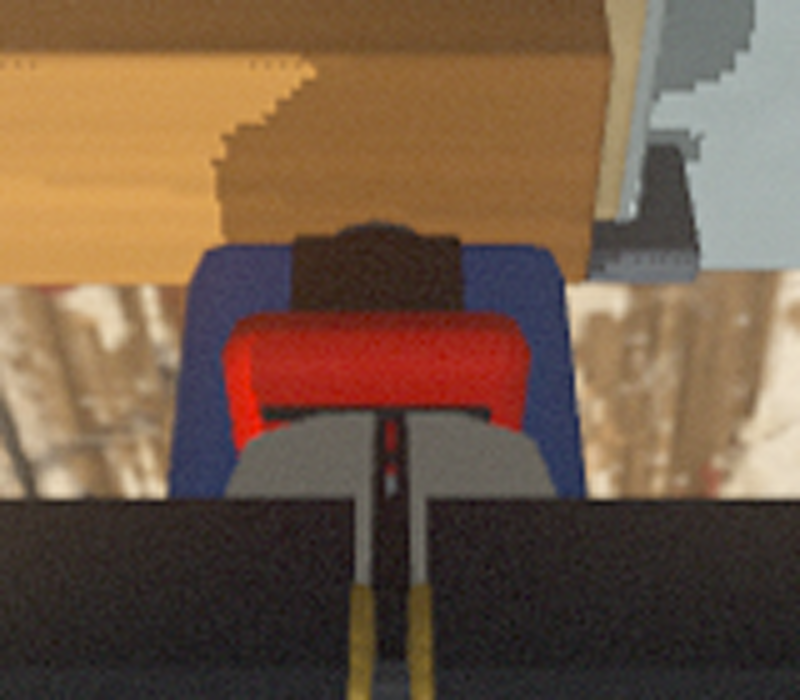

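```bash
for i in 1 2; do python3 -m inch '[{"x":0,"y":1.7,"z":1.04,"twist":0},{"x":0,"y":1.7,"z":1.04,"twist":0},{"x":0,"y":1.7,"z":1.04,"twist":0},{"x":0,"y":1.7,"z":1.04,"twist":0},{"x":0,"y":1.7,"z":1.04,"twist":0},{"x":0,"y":1.7,"z":1.04,"twist":0}]'; done
python3 -c "
from h import *
s=robot.read_state();M=R.from_rotvec(s['orientation']).as_matrix()
print('corner',s['tool_pos']+M@[0,.186,.0075])"
```

```text
t: 14.9
tool_pos: [0.5295, 0.2218, 0.2693]
orientation: [-1.62, -1.569, 0.876]
force: [-2.4, 0.7, 3.0]
opening: 0.0005
t: 15.5
tool_pos: [0.5299, 0.2219, 0.2578]
orientation: [-1.62, -1.57, 0.875]
force: [-0.1, -0.2, 2.1]
opening: 0.0006
corner [0.62047516 0.21954374 0.09519882]
```

```bash
python3 -m inch '[{"x":0,"y":0.85,"z":0.52,"twist":0},{"x":0,"y":0.85,"z":0.52,"twist":0},{"x":0,"y":0.85,"z":0.52,"twist":0},{"x":0,"y":0.85,"z":0.52,"twist":0},{"x":0,"y":0.85,"z":0.52,"twist":0},{"x":0,"y":0.85,"z":0.52,"twist":0},{"x":0,"y":0,"z":0,"twist":0}]'
python3 -m inch '[{"x":0,"y":0.85,"z":0.52,"twist":0},{"x":0,"y":0.85,"z":0.52,"twist":0},{"x":0,"y":0,"z":0,"twist":0}]'
python3 -c "
from h import *
s=robot.read_state();M=R.from_rotvec(s['orientation']).as_matrix()
print('corner',s['tool_pos']+M@[0,.186,.0075],s['force'])"
```

```text
t: 16.2
tool_pos: [0.5295, 0.222, 0.2514]
orientation: [-1.62, -1.569, 0.876]
force: [0.8, 0.6, 2.9]
opening: 0.0007
t: 16.5
tool_pos: [0.5295, 0.2219, 0.2495]
orientation: [-1.62, -1.569, 0.876]
force: [0.2, 0.5, 2.7]
opening: 0.0003
corner [0.61995153 0.21958548 0.08677925] [0.17358209 0.45232048 2.68517466]
```

Still only friction (about 3 N); continue in 0.5–1 mm steps until the stop shows in the force.

```bash
for i in 1 2 3; do python3 -m inch '[{"x":0,"y":0.85,"z":0.52,"twist":0},{"x":0,"y":0,"z":0,"twist":0}]' | grep -E "tool_pos|force"; done
```

```text
tool_pos: [0.5296, 0.222, 0.249]
force: [-3.2, -0.5, 7.7]
tool_pos: [0.5297, 0.2221, 0.2488]
force: [-8.1, -1.9, 14.1]
tool_pos: [0.5298, 0.2222, 0.2485]
force: [-15.0, -3.2, 20.8]
```

```bash
python3 -m inch '[{"x":0,"y":0,"z":0,"twist":0},{"x":0,"y":0,"z":0,"twist":0},{"x":0,"y":0,"z":0,"twist":0}]' | grep -E "tool_pos|force"
python3 -m inch '[{"x":0,"y":-1.7,"z":-1,"twist":0},{"x":0,"y":-3.4,"z":-2,"twist":0},{"x":0,"y":-10,"z":-4,"twist":0},{"x":0,"y":-25,"z":0,"twist":0},{"x":0,"y":-25,"z":0,"twist":0},{"x":0,"y":-25,"z":0,"twist":0},{"x":0,"y":0,"z":0,"twist":0},{"x":0,"y":0,"z":0,"twist":0}]'
python3 -c "
from h import *
snap(['wrist','top','scene'],'k1'); st()
crop('k1','wrist',150,100,350,280,4,'k2'); crop('k1','top',105,95,255,205,5,'k3')
K,Rm,t,c=cam('k1','wrist')
for v in range(150,240,6): print(v,depthpt('k1','wrist',253,v).round(4))
pointer('k1');tongue('k1')"
```

```text
tool_pos: [0.5298, 0.2222, 0.2486]
force: [-14.7, -3.5, 21.0]
t: 18.2
tool_pos: [0.4886, 0.2231, 0.3278]
orientation: [-1.62, -1.571, 0.875]
force: [-0.4, 1.4, -0.8]
opening: 0.0008
q [ 0.411 -0.209  2.017 -0.298  0.853 -0.983] sum 2.661 pos [0.488 0.223 0.326] yaxis [ 0.519 -0.015 -0.855] xaxis [0.034 0.999 0.004] t 18.35 F [ 0.8 -1.9  0.2]
150 [0.6241 0.2161 0.0473]
156 [0.625  0.2161 0.0544]
162 [0.6311 0.2158 0.055 ]
168 [0.614  0.2167 0.0821]
174 [0.6168 0.2166 0.0858]
180 [0.6211 0.2164 0.088 ]
186 [0.6258 0.2162 0.0899]
192 [0.6308 0.216  0.0914]
198 [0.6365 0.2158 0.0926]
204 [0.6385 0.2157 0.0972]
210 [0.6377 0.2158 0.1042]
216 [0.6379 0.2158 0.1101]
222 [0.5775 0.2187 0.1653]
228 [0.5728 0.219  0.1729]
234 [0.5691 0.2192 0.1794]
pointer near-tip 18 [0.6758 0.0448 0.0297]
tongue 170 [0.6045 0.0884 0.0324]
k1 tongue z@foot mm 32.44 slope 0.0009 n 540
```

View pics/k1_wrist.png

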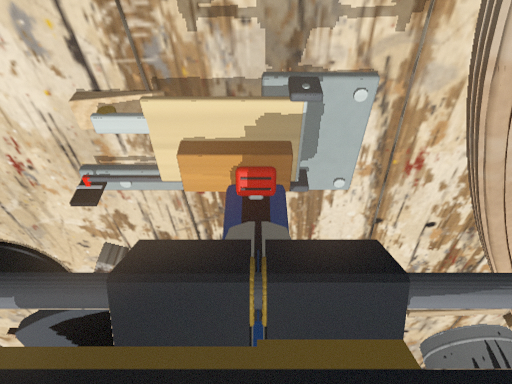

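View pics/k3.png

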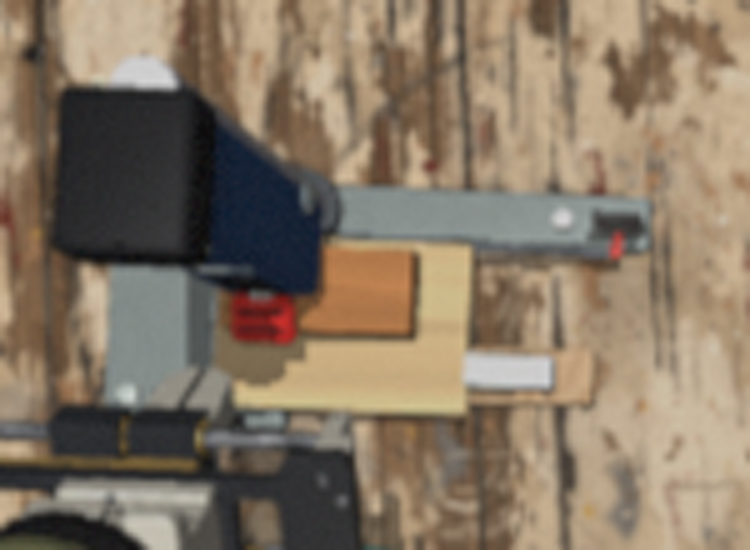

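```bash
python3 -c "
from h import *
for tag in ['f2','k1']:
    K,Rm,t,c=cam(tag,'wrist'); d=c['depth']
    us,vs=np.meshgrid(np.arange(512),np.arange(384))
    X=(np.stack([us,vs,np.ones_like(us)],-1)@np.linalg.inv(K).T)*d[...,None]; X=(X-t)@Rm
    hs=cv2.cvtColor(c['color'],cv2.COLOR_RGB2HSV)
    m=((hs[...,0]<6)|(hs[...,0]>174))&(hs[...,1]>150)&(d>0)&(abs(X[...,0]-.626)<.0085)&(abs(X[...,1]-.2188)<.012)
    p=X[m];A=np.c_[p[:,0]-.6265,np.ones(len(p))];
    for _ in range(4):
        g=np.linalg.lstsq(A,p[:,2],rcond=None)[0]; r=abs(A@g-p[:,2]); k=r<.002; A=A[k];p=p[k]
    a=-np.arctan(g[0]); print(tag,len(p),'z mid',g[1],'angle above level',a,'q by slope',.35-a)
    from scipy.optimize import brentq
    print('q by z', .35-brentq(lambda a:.105+.0625*np.sin(a)+.0045*np.cos(a)-g[1],-.6,.6))
"
```

```text
f2 408 z mid 0.12483231251334559 angle above level 0.24656560461659538 q by slope 0.1034343953834046
q by z 0.09984086771333545
k1 480 z mid 0.08945546992044395 angle above level -0.3343725150536939 q by slope 0.6843725150536939
q by z 0.6725637649577538
```

```bash
python3 -c "
from h import *
st(); print(robot.close_job())"
```

```text
q [ 0.411 -0.209  2.017 -0.298  0.853 -0.983] sum 2.661 pos [0.488 0.223 0.326] yaxis [ 0.519 -0.015 -0.855] xaxis [0.034 0.999 0.004] t 18.35 F [ 0.8 -1.9  0.2]
the job is handed in; nothing more can be done
None
```

I slid the pine wedge under the brass foot until the pointer reached the white band, let go of it, and then pressed the red lever down to its stop. The job was handed in at 18.35 s; no verdict is reported.

- **Tilt:** The moves only allow a twist about the finger axis. I got the lean (about 31°, rather than the suggested 40°) by driving the arm past its reach, where it tips outward.
- **Pointer:** By wrist-camera depth it rose from 22.1 mm to 29.7 mm, which is 7.6 mm of the 8 mm needed, so about 0.4 mm below the middle of the ±2 mm band. The reading was the same after the lever was pressed, and the tongue height agrees with it.
- **Lever:** It took about 3 N to move and about 26 N at most against the stop, held for over 0.3 s. Afterwards I read its angle as 0.68 rad from the slope of the pad and 0.67 rad from its height, against the 0.64 needed. The two readings differ slightly, so the margin is only about 0.03 to 0.04 rad.
- **Robot and bystanders:** At the end the gripper was clear of everything, with no contact force. I kept the arm well away from the tin, jar and cork block, but did not re-measure their positions.

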